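Put the key caddy away in the ratchet-lid key box

TASK

Put the key caddy away: lift the key box's lid with its side lever, click by click, until it stays up by itself in the last notch, and hang the caddy by its handle on the hook inside so that it hangs level. Then press the release button on the other side of the box and keep it pressed until the lid has sunk fully shut, and take the hand away. Carry the caddy upright so that no keys fall out, and leave the other things on the shelf where they are.

Things in the scene. Friction and masses are not known exactly. Their poses are not given: they have to be found in the camera images.
- keybox: Grey steel key box fixed to the shelf, 170 mm (x) by 180 mm (y); front wall (at -x, facing the robot) 113 mm high, back wall 170 mm, walls 4 mm; a lid with a clear window closes its sloping top. Origin: centre of its underside; x runs front to back, y to the lever side, z up. A dark ratchet housing, 165 mm high, is attached at y = -110 to -188, x = -20 to 105 mm.
- lid_hinge (a point): Middle of the lid's hinge axis (along the box's y), at (85, 0, 175) mm in the box frame; fixed, axes as the box. The lid is 181 mm long, 180 wide. In the last notch it stands 45 degrees above level and overhangs the hook: a tool cannot reach the hook upright, but only from the front, tilted 25 to 45 degrees with the fingers pointing down and towards the back wall.
- lid (a joint): Angle of the lid and its side lever (one part), rad: 0 shut (lid slopes 20 degrees down to the front, lever level, pointing to the front), grows as the lever is lifted. Notches at about 0.21, 0.45, 0.68, 0.92 and 1.15 (the last): lift 0.08 past a notch for the pawl to drop, then it sinks back onto it. End stop 1.28. A spring pulls it shut, 3 to 6 N at the grip.
- lever_grip (a point): Middle of the lever's grip: a grey round plastic bar on a steel arm, 16 mm thick and 70 mm long, parallel to the hinge and 150 mm from it, at box y = 106 to 176 mm, outside the lid. The point moves with the lever; with the lid shut it is at (-65, 142, 175) mm in the box frame.
- hook_seat (a point): Axis of the caddy's handle bar when hung: (6, 0, 111) mm in the box frame, axes as the box. Hook: 8 mm chrome wire in the plane y = 0, from the back wall, running 8 mm below this point, with an upturned tip 16 mm in front of it, top 10 mm above it. Lower the caddy in front of the tip, bar about 28 mm above and 52 mm in front of this point, move it back so the hook enters under the bar, then down.
- release (a joint): Travel of the round steel release button (26 mm wide, on top of the ratchet housing, pressed straight down), m: 0 up, 0.0105 fully down. It bobs as the lid clicks over notches. Beyond about 0.0085 it frees the lid, which sinks shut in about a second; let go sooner, the lid catches in a lower notch. Takes 5 to 10 N.
- release_top (a point): Centre of the release button's top face, at (25, -148, 186) mm in the box frame when up.
- caddy: Key caddy: open grey steel tray 40 (x) by 84 (y) by 22 mm high with two brass keys in it, and a rigid upright bail handle of 8 mm bar; 0.15 to 0.3 kg. Origin: centre of its underside, z up. Handle legs at y = -46 and 46 mm; the straight top bar runs along y from -38 to 38 mm, its axis 80 mm above the underside.
- caddy_handle (a point): Middle of the caddy handle's top bar (on the bar's axis). The bar should lie in the hook near this point, so hold it to one side of here.
- kettlebell: Pink kettlebell, 112 mm wide, 159 mm high, 3 kg, to be left alone. Origin: centre of its underside.
- tumbler: Glass tumbler, 76 mm wide, 100 mm high, to be left alone. Origin: centre of its underside.
- grip_trainer: Blue hard-plastic hand-grip trainer lying flat, 142 mm long, 100 mm wide, 24 mm high, to be left alone. Origin: middle of its underside.
- carabiner: Chrome carabiner lying flat, 85 by 62 mm, 10 mm high, to be left alone. Origin: middle of its underside.

How it is judged:
On the way, in this order (a step that is already met when the one before it is completed fails the run):
1. the lid is ratcheted up to its last notch (value of joint lid above 1.08 rad), for 0.3 s.
2. the caddy hangs level on the hook, let go, with the lid still up in its last notch (x of caddy_handle in the frame of hook_seat between -0.014 and 0.014 m and y of caddy_handle in the frame of hook_seat between -0.025 and 0.025 m and z of caddy_handle in the frame of hook_seat between -0.012 and 0.01 m and angle between caddy's own z axis and vertical below 0.4 rad and contact force between the fingers and caddy below 0.05 N and linear speed of caddy below 0.03 m/s and value of joint lid above 1.08 rad), for 0.3 s.
3. the release button is pressed (value of joint release above 0.005 m and x of caddy_handle in the frame of hook_seat between -0.014 and 0.014 m and y of caddy_handle in the frame of hook_seat between -0.025 and 0.025 m and z of caddy_handle in the frame of hook_seat between -0.012 and 0.01 m and angle between caddy's own z axis and vertical below 0.4 rad), for 0.05 s.
At the end, for the whole second after the job is handed in: The lid is fully shut (within 0.05 rad), the release button is up again (within 2 mm), and the caddy hangs at rest and let go in the hook: the middle of its handle within 14 mm along x, 25 mm along y and -12 to +10 mm in height of the hook's seat, tilted less than 0.4 rad (x of caddy_handle in the frame of hook_seat between -0.014 and 0.014 m and y of caddy_handle in the frame of hook_seat between -0.025 and 0.025 m and z of caddy_handle in the frame of hook_seat between -0.012 and 0.01 m and angle between caddy's own z axis and vertical below 0.4 rad and contact force between the fingers and caddy below 0.05 N and linear speed of caddy below 0.03 m/s and value of joint lid below 0.05 rad and value of joint release below 0.002 m); the robot touches nothing.
It fails at once if the caddy is tipped by more than 50 degrees, so that keys would fall out (angle between caddy's own z axis and vertical above 0.87 rad).
It fails at once if the kettlebell is moved by more than 30 mm or tipped over (distance of kettlebell from where it was at the start of the episode above 0.03 m or angle between kettlebell's own z axis and vertical above 0.5 rad).
It fails at once if the tumbler is moved by more than 30 mm or tipped over (distance of tumbler from where it was at the start of the episode above 0.03 m or angle between tumbler's own z axis and vertical above 0.5 rad).
It fails at once if the grip trainer is moved by more than 30 mm or tipped over (distance of grip_trainer from where it was at the start of the episode above 0.03 m or angle between grip_trainer's own z axis and vertical above 0.5 rad).
It fails at once if the carabiner is moved by more than 30 mm or tipped over (distance of carabiner from where it was at the start of the episode above 0.03 m or angle between carabiner's own z axis and vertical above 0.5 rad).
It also fails if it takes over 72 s, if anything falls off the work surface, if the arm or the gripper's body presses on something with over 40 N, if the wrist force passes 120 N, or if a joint passes its speed limit or range.

ROBOT

A 6-joint arm with a two-finger parallel gripper is mounted at the origin on the work surface. World frame = base frame: x ahead of the robot, y to its left, z up, the work surface at z = 0. Lengths are in m, angles in rad, forces in N, time in s.
With the tool pointing down it reaches from about 0.3 to 0.825 m from the base axis. Payload 5.4 kg.
Tool frame: the origin (TCP) lies at the very end of the fingers, on their centre line; the grasp point (between the pads) lies 19 mm behind it; z points along the fingers, x is the direction in which the jaws open and shut, and the axes are right-handed (so a half turn about z gives the same grasp; the last joint's range is limited). The gripper opens to 92 mm and grips with 3 to 60 N. Pads are 20 mm wide; open, the fingers measure 128 mm over their backs; the gripper's body (75 mm by 189 mm) begins 69 mm behind the grasp point.
Start: joints at [1.061, 0.158, 1.597, -0, 1.386, -0.21], TCP at [0.17, 0.549, 0.215] pointing down, gripper open.
Joint ranges: [-2.91, 2.91], [-0.94, 2.29], [0.18, 2.7], [-1.29, 4.43], [0.17, 2.64], [-3, 3]. Speed limits (rad/s): [2.57, 2.57, 3.14, 3.14, 3.14, 3.14].

INTERFACE

Orientations are given as a rotation vector (axis times angle).
In Python, from workcell import bot gives the robot as it stands. Calls block until the motion is done:
- bot.goto(position, orientation): joint-space move of the TCP to a pose.
- bot.line_to(position, rot=None, max_speed=0.15): straight line of the TCP; rot=None keeps the orientation; max_speed is the mean speed in m/s.
- bot.set_joints(angles): joint-space move.
- bot.set_gripper(opening, newtons=None): opening from 0.0 (shut) to 1.0 (fully open); newtons is the grip in N (None keeps the last); returns when the fingers have stopped.
- bot.hold(seconds).
- bot.inverse_kinematics(position, orientation): joint angles nearest the present ones, or None.
- bot.read_camera(name): name is "scene" or "top" or "wrist"; returns a dict with "pixels" (480x640x3 uint8, blue, green, red), "fx", "fy", "cx", "cy" (pixels), "R" (3x3) and "t" (3): a world point X has camera coordinates R X + t. Camera axes: x right, y down, z forward; pixel columns grow to the right and rows downward; lengths in m; the calibration is good to about 2 mm. A picture is of the moment at which its call begins. There is no depth.
A pose or a line that the arm cannot do raises bot.MotionError and nothing moves.
- bot.job_done(): hands the job in, once; it reports no verdict.
Readings, each from a call of its own:
- bot.current_clock(): time.
- bot.current_joints(): joint angles.
- bot.current_joint_vel(): joint speeds.
- bot.current_effort(): joint torques, N m.
- bot.current_ee_pos(): TCP position.
- bot.current_tool_rot(): TCP orientation.
- bot.current_contact_force(): force on the tool from outside, world axes, zero at the start.
- bot.current_ft_torque(): the same for the moment, N m.
- bot.current_opening(): opening from 0.0 (shut) to 1.0 (fully open).
Only numpy, scipy, OpenCV 4.12 (cv2) and the standard library are available. Lean on these libraries where they do the work, as an engineer would, in place of code of your own. Each camera call takes 0.05 s, during which the arm holds its last target.

## Working session

There is one attempt and no reset: what is moved stays moved. The work goes in short steps, each a Python script; the robot and the scene stay as the last script left them, time stands still between calls to the robot, and variables do not carry over. Pictures are saved under pics/ and viewed, and the job is handed in when it is done.

```bash
ls; mkdir -p pics
python3 - <<'E'
from workcell import bot
import cv2
for n in ["scene","top","wrist"]:
    c=bot.read_camera(n); cv2.imwrite(f"pics/{n}0.png",c["pixels"])
    print(n,c["fx"],c["cx"],c["cy"],c["R"],c["t"])
print(bot.current_clock(),bot.current_tool_rot(),bot.current_contact_force())
E
```

```text
pics
scene 509.5373738582008 312.7017508243775 239.72937086436144 [[-0.59118023  0.80642536  0.01356765]
 [ 0.70606538  0.52559212 -0.47457834]
 [-0.38984306 -0.27098169 -0.88010869]] [ 0.319933   -0.36761112  1.33331901]
top 442.6552406722232 320.2147349757727 237.01451886112906 [[-0.00859801 -0.99996094  0.00204805]
 [-0.99619041  0.00838781 -0.08680041]
 [ 0.08677984 -0.00278656 -0.99622362]] [0.0024927  0.56215382 1.11139855]
wrist 421.85948401961144 320.97244251818466 242.30701124450175 [[ 0.29534734  0.95538922 -0.0011789 ]
 [ 0.91519013 -0.28256566  0.28737374]
 [ 0.27422066 -0.08595399 -0.9578178 ]] [-0.57387898 -0.03288966  0.39005706]
0.15 [ 2.52780634e+00  1.86441803e+00 -2.12429142e-03] [-0.80291481  0.13127604 -0.12782391]
```

View pics/scene0.png

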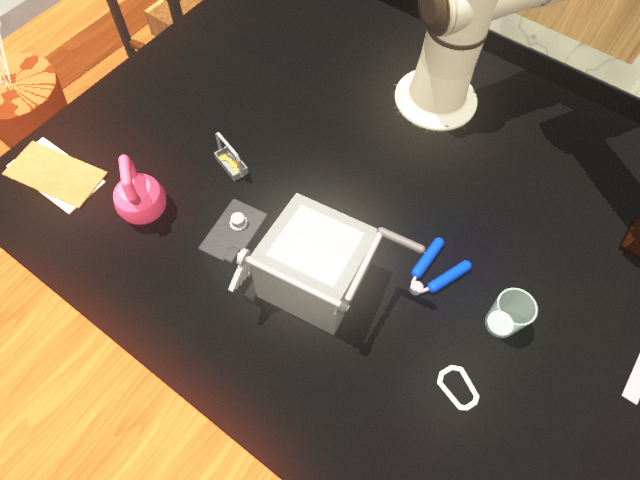

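View pics/top0.png

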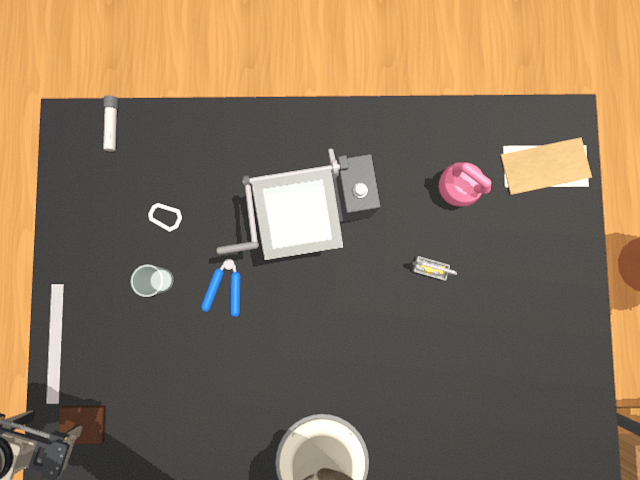

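View pics/wrist0.png

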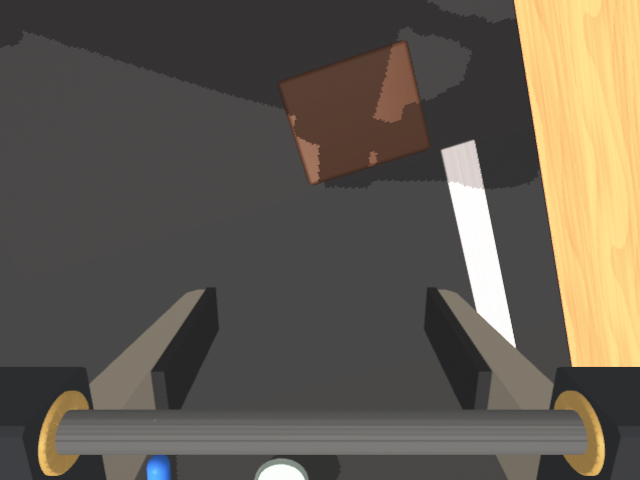

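Run:
```python
import cv2,numpy as np
t=cv2.imread("pics/top0.png"); s=cv2.imread("pics/scene0.png")
def crop(im,x,y,w,h,k,n):
    c=cv2.resize(im[y:y+h,x:x+w],None,fx=k,fy=k,interpolation=cv2.INTER_CUBIC)
    c=cv2.convertScaleAbs(c,alpha=1.2,beta=20)
    for i in range(0,w,20): cv2.putText(c,str(x+i),(i*k,10),0,.35,(0,255,255),1); c[::4,i*k]=(0,255,255)
    for i in range(0,h,20): cv2.putText(c,str(y+i),(0,i*k+10),0,.35,(0,255,255),1); c[i*k,::4]=(0,255,255)
    cv2.imwrite(n,c)
crop(t,205,135,190,140,4,"pics/tbox.png")
crop(s,190,180,250,150,3,"pics/sbox.png")
a=[]
crop(t,395,240,80,60,8,"pics/tcad.png")
crop(s,200,120,80,70,8,"pics/scad.png")
```

```text
(no output)
```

View pics/tbox.png

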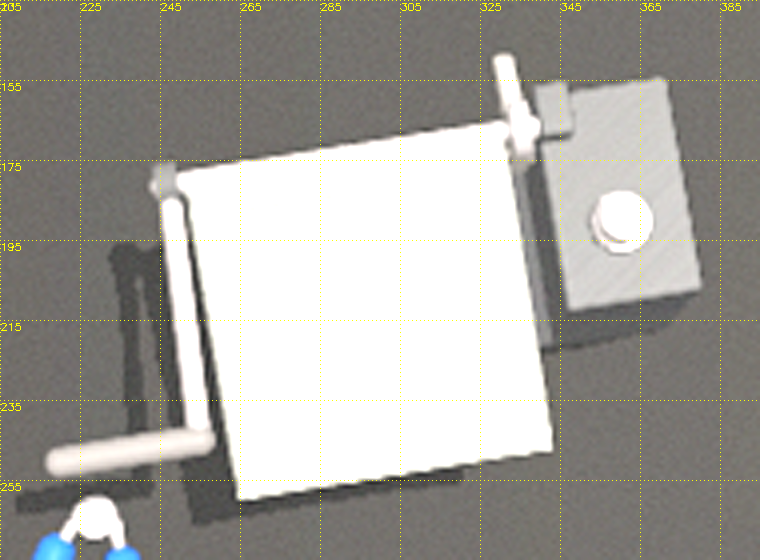

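View pics/sbox.png

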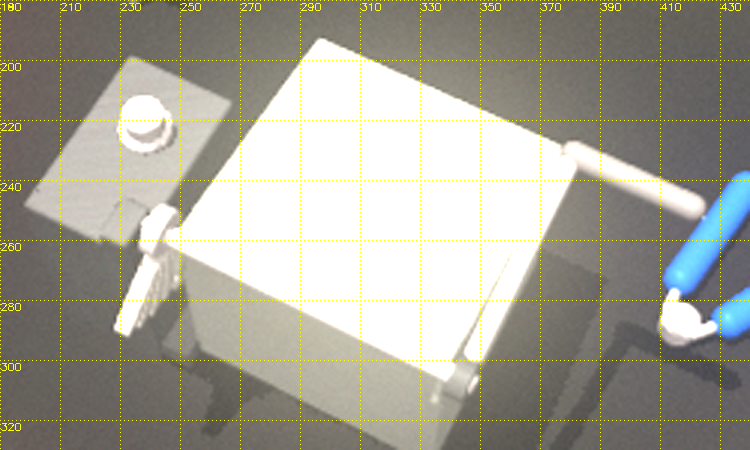

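View pics/tcad.png

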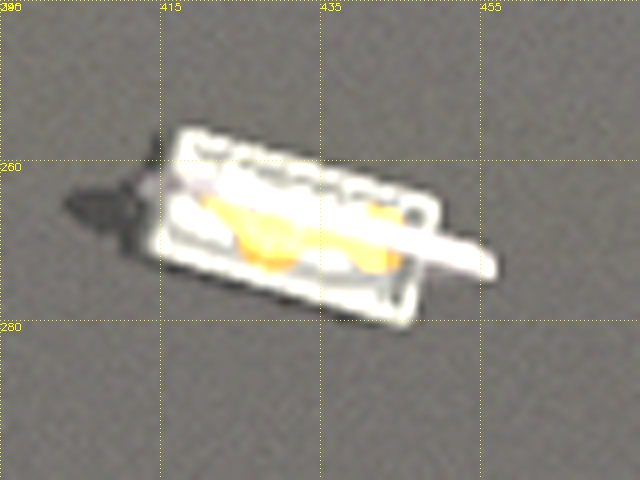

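View pics/scad.png

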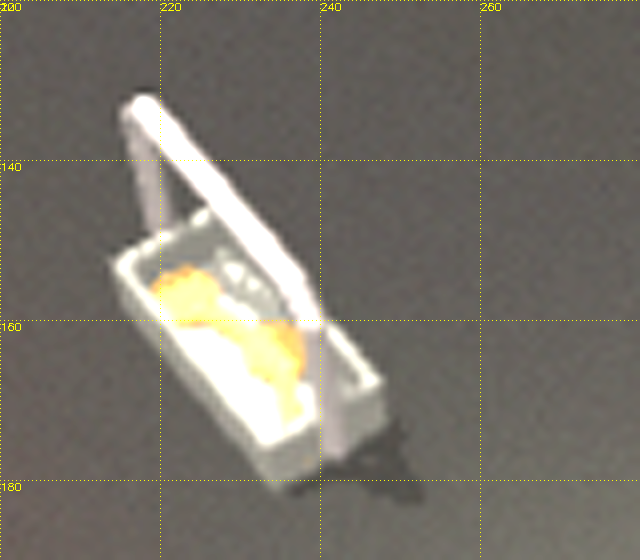

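```bash
cat > h.py <<'E'
import numpy as np,cv2
from scipy.spatial.transform import Rotation as Rn
from scipy.optimize import least_squares
def proj(c,P):
    p=np.atleast_2d(P)@np.array(c["R"]).T+np.array(c["t"])
    return np.c_[c["fx"]*p[:,0]/p[:,2]+c["cx"],c["fy"]*p[:,1]/p[:,2]+c["cy"]]
def place(q,P):
    return np.atleast_2d(P)@Rn.from_euler('z',q[2]).as_matrix().T+np.array([q[0],q[1],0])
def fit(obs,cams,q0):
    f=lambda q:np.concatenate([(proj(cams[n],place(q,np.array(P)/1000))-np.array(u)).ravel() for n,P,u in obs])
    r=least_squares(f,q0,loss='soft_l1'); return r.x,r.fun.reshape(-1,2)
E
python3 - <<'E'
from workcell import bot
from h import *
cams={n:bot.read_camera(n) for n in("top","scene")}
T=lambda x,y:(205+x/4,135+y/4); S=lambda x,y:(190+x/3,180+y/3)
o=[("top",(25,-148,186),T(623,220)),("top",(105,-188,165),T(667,78)),("top",(-20,-188,165),T(700,289)),("top",(-20,-110,165),T(569,310)),
("top",(-85,90,113),T(240,500)),("top",(-85,-90,113),T(552,450)),("top",(-65,176,175),T(47,463)),("top",(-65,106,175),T(213,438)),
("scene",(25,-148,186),S(143,115)),("scene",(-20,-188,165),S(132,56)),("scene",(-20,-110,165),S(231,102)),("scene",(105,-188,165),S(25,205)),
("scene",(-85,-90,113),S(319,38)),("scene",(-85,90,113),S(578,160)),("scene",(-65,176,175),S(704,209)),("scene",(-65,106,175),S(565,146))]
q,r=fit(o,cams,[.5,.1,0]); print("box",q.round(4)); print(r.round(1).tolist())
T=lambda x,y:(395+x/8,240+y/8); S=lambda x,y:(200+x/8,120+y/8)
o=[("top",(20,42,22),T(185,133)),("top",(20,-42,22),T(440,200)),("top",(-20,-42,22),T(408,325)),("top",(-20,42,22),T(155,245)),
("scene",(-20,-42,22),S(210,210)),("scene",(20,-42,22),S(122,265)),("scene",(20,42,22),S(270,440)),("scene",(-20,42,22),S(383,380)),
("top",(0,-46,78),T(490,265)),("scene",(0,-44,80),S(145,105)),("scene",(0,44,80),S(315,318))]
q,r=fit(o,cams,[.4,-.25,0]); print("cad",q.round(4)); print(r.round(1).tolist())
# others
for nm,h,tt in [("tumbler",0,None)]: pass
def pix2w(c,u,z):
    d=np.array(c["R"]).T@np.array([(u[0]-c["cx"])/c["fx"],(u[1]-c["cy"])/c["fy"],1]); C=-np.array(c["R"]).T@np.array(c["t"])
    return (C+d*(z-C[2])/d[2]).round(3)
for k,u,z in [("kb",(461,186),.05),("tumTop",(148,281),.1),("tumbase",(160,279),.0),("trainer tip",(229,265),.024),("tr",(206,308),.02),("tr",(236,313),.02),("car",(165,217),.01)]: print(k,pix2w(cams["top"],u,z))
E
```

```text
box [0.6023 0.0497 0.1798]
[[-0.6, -0.5], [-2.1, -0.4], [0.5, 0.0], [-0.6, 1.2], [2.3, -0.6], [-0.7, -2.4], [7.4, 6.0], [-3.0, 6.4], [0.5, -1.7], [-1.0, -2.3], [1.6, -2.3], [0.2, -0.5], [-2.4, 11.8], [-7.3, 5.5], [-5.6, 0.1], [5.0, 6.1]]
cad [ 0.4801 -0.2856 -0.2771]
[[-0.8, -0.4], [-0.9, -0.1], [-0.7, -0.5], [-1.0, 0.7], [1.7, -1.8], [-1.4, -0.6], [-0.3, 0.5], [-0.1, -0.5], [-0.8, -0.3], [-1.3, -1.2], [-1.1, -3.3]]
kb [ 0.687 -0.36   0.05 ]
tumTop [0.454 0.407 0.1  ]
tumbase [0.458 0.415 0.   ]
trainer tip [0.492 0.231 0.024]
tr [0.384 0.289 0.02 ]
tr [0.371 0.213 0.02 ]
car [0.619 0.402 0.01 ]
```

```bash
cat >> h.py <<'E'
def boxpts(a):
    # keypoints with lid angle a (mm)
    d={}
    for y in(-90,90):
        for x in(-85,85):
            d[f"w{x},{y}"]=(x,y,113 if x<0 else 170)
        t=a-np.radians(20); d[f"lid{y}"]=(85-181*np.cos(t),y,175+181*np.sin(t))
        d[f"hin{y}"]=(85,y,175)
    for y in(106,176): d[f"g{y}"]=(85-150*np.cos(a),y,175+150*np.sin(a))
    for x in(-20,105):
        for y in(-110,-188): d[f"h{x},{y}"]=(x,y,165)
    d["btn"]=(25,-148,186)
    return d
E
cat > ov.py <<'E'
from h import *
def ov(im,c,q,a,crop,k,out):
    x,y,w,h=crop
    I=cv2.resize(im[y:y+h,x:x+w],None,fx=k,fy=k,interpolation=cv2.INTER_CUBIC)
    for n,P in boxpts(a).items():
        u=(proj(c,place(q,np.array(P)/1000))[0]-[x,y])*k
        u=tuple(int(v) for v in u); cv2.circle(I,u,3,(0,0,255),-1); cv2.putText(I,n,(u[0]+4,u[1]),0,.35,(0,200,0),1)
    cv2.imwrite(out,I)
E
python3 - <<'E'
from workcell import bot
from ov import *
cams={n:bot.read_camera(n) for n in("top","scene")}
T=lambda x,y:(205+x/4,135+y/4); S=lambda x,y:(190+x/3,180+y/3)
o=[("top",(25,-148,186),T(623,220)),("top",(105,-188,165),T(667,78)),("top",(-20,-188,165),T(700,289)),("top",(-20,-110,165),T(569,310)),
("scene",(25,-148,186),S(143,115)),("scene",(-20,-188,165),S(132,56)),("scene",(-20,-110,165),S(231,102)),("scene",(105,-188,165),S(25,205))]
q,r=fit(o,cams,[.6,.05,0.15]); print("box",q.round(4)); print(r.round(1).tolist())
ov(cams["top"]["pixels"],cams["top"],q,0,(205,135,190,140),4,"pics/o1.png")
ov(cams["scene"]["pixels"],cams["scene"],q,0,(190,180,250,150),3,"pics/o2.png")
E
```

```text
box [0.6083 0.0514 0.1511]
[[-0.7, -1.4], [-1.2, -0.9], [-0.1, -0.2], [-1.3, -0.0], [-0.1, -0.9], [-0.6, -1.7], [1.4, -0.8], [-1.2, -0.7]]
```

View pics/o1.png

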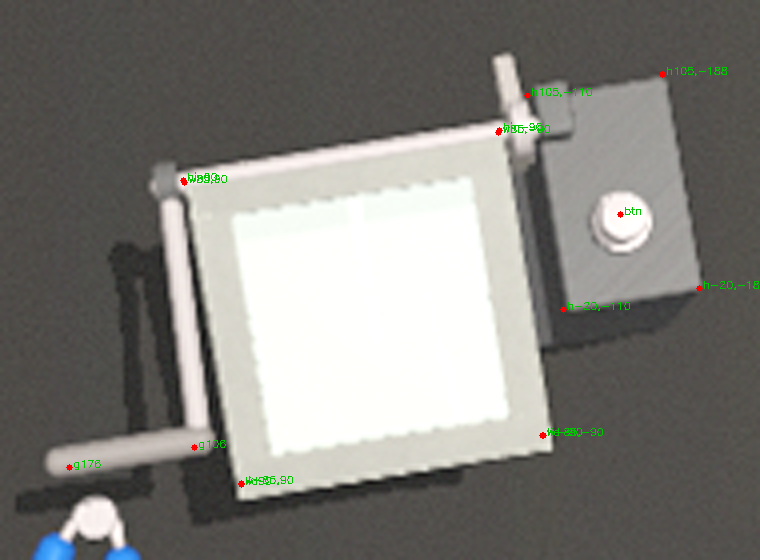

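View pics/o2.png

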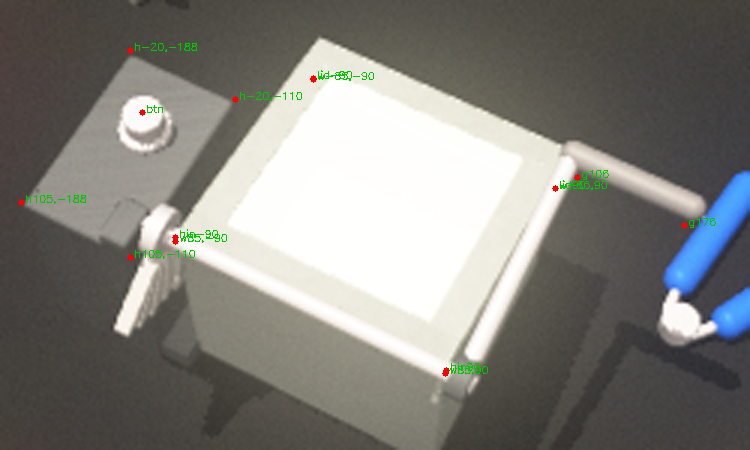

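Run:
```python
from workcell import bot
from ov import *
cams={n:bot.read_camera(n) for n in("top","scene")}
T=lambda x,y:(205+x/4,135+y/4); S=lambda x,y:(190+x/3,180+y/3)
o=[("top","btn",T(623,220)),("top","h105,-188",T(667,78)),("top","h-20,-188",T(700,289)),("top","h-20,-110",T(569,310)),
("top","lid90",T(240,500)),("top","lid-90",T(552,450)),("top","g176",T(50,463)),
("scene","btn",S(143,115)),("scene","h-20,-188",S(132,56)),("scene","h-20,-110",S(231,102)),("scene","h105,-188",S(25,205)),
("scene","lid-90",S(319,38)),("scene","lid90",S(578,155)),("scene","g176",S(700,208))]
f=lambda v:np.concatenate([(proj(cams[n],place(v[:3],np.array(boxpts(v[3])[k])/1000))[0]-u) for n,k,u in o])
r=least_squares(f,[.6,.05,.15,.1],loss='soft_l1'); q=r.x; print(q.round(4)); print(f(q).reshape(-1,2).round(1).tolist())
ov(cams["top"]["pixels"],cams["top"],q[:3],q[3],(205,135,190,140),4,"pics/o3.png")
ov(cams["scene"]["pixels"],cams["scene"],q[:3],q[3],(190,180,250,150),3,"pics/o4.png")
```

```text
[0.6075 0.052  0.153  0.2048]
[[-1.1, -1.2], [-1.6, -0.8], [-0.4, -0.0], [-1.6, 0.2], [-1.2, -0.4], [-1.1, -0.6], [1.2, -0.4], [0.4, -0.9], [-0.2, -1.7], [1.8, -0.8], [-0.6, -0.6], [0.4, 0.5], [-2.9, -1.5], [-1.9, -0.7]]
```

View pics/o3.png

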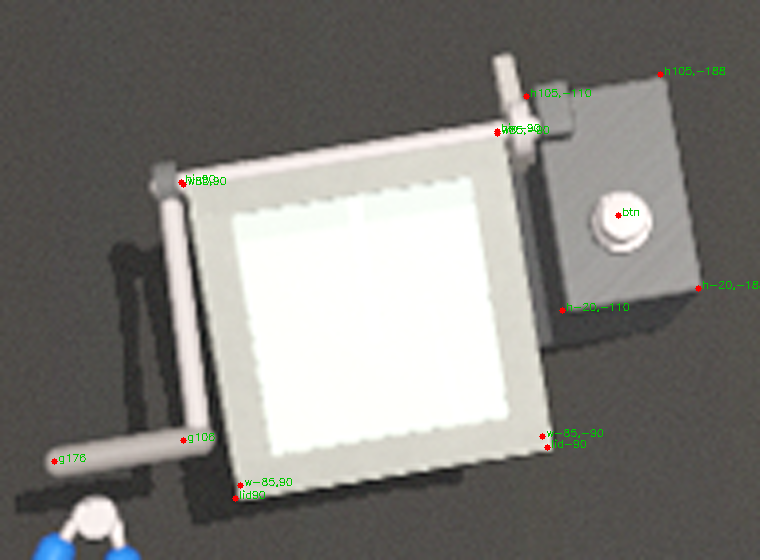

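View pics/o4.png

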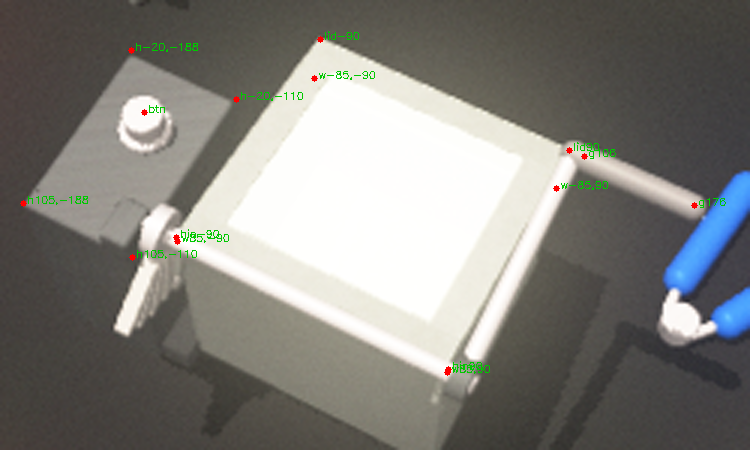

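```bash
cat >> h.py <<'E'
BOX=np.array([0.606,0.0508,0.153])
def bw(p,q=None): return place(BOX if q is None else q,np.array(p)/1000)[0]
def tool(yaw,tilt,flip=False):
    # z: down, tilted to +x(yaw); x along yaw dir
    z=[np.sin(tilt),0,-np.cos(tilt)]; x=np.array([np.cos(tilt),0,np.sin(tilt)])*(-1 if flip else 1)
    M=np.c_[x,np.cross(z,x),z]
    return (Rn.from_euler('z',yaw)*Rn.from_matrix(M)).as_rotvec()
def zax(rv): return Rn.from_rotvec(rv).as_matrix()[:,2]
def grip(a,y=145): return (85-150*np.cos(a),y,175+150*np.sin(a))
E
python3 - <<'E'
from workcell import bot
from h import *
c=bot.read_camera("wrist"); C=-c["R"].T@c["t"]; M=Rn.from_rotvec(bot.current_tool_rot()).as_matrix()
print("cam in tool",(M.T@(C-bot.current_ee_pos())).round(3))
rv=tool(BOX[2],0); g=bw(grip(.205))
for fl in(0,1):
  for nm,y,t,p in [("lev",BOX[2],0,g),("lev2",BOX[2],0,bw(grip(1.25))),("cad",-.277,np.radians(48),(.48,-.29,.08)),("hook",BOX[2],np.radians(48),bw((6,22,111))),("ent",BOX[2],np.radians(48),bw((-56,22,210))),("ent45",BOX[2],np.radians(45),bw((-56,22,260))),("rel",BOX[2],0,bw((25,-148,186)))]:
    q=bot.inverse_kinematics(p,tool(y,t,fl)); print(fl,nm,np.round(p,3),None if q is None else np.round(q,2))
E
```

```text
cam in tool [-0.    -0.081 -0.169]
0 lev [0.523 0.185 0.206] [ 0.12  0.11  1.67 -0.    1.36 -0.03]
0 lev2 [0.621 0.2   0.317] [ 0.13  0.32  1.21 -0.    1.61 -0.03]
0 cad [ 0.48 -0.29  0.08] [-1.1  -0.09  2.41  1.3   0.6  -1.87]
0 hook [0.609 0.073 0.111] [-0.23 -0.07  2.3   1.21  0.3  -1.45]
0 ent [0.547 0.064 0.21 ] [-0.31 -0.51  2.4   0.66  0.57 -0.9 ]
0 ent45 [0.547 0.064 0.26 ] [-0.29 -0.55  2.3   0.48  0.72 -0.7 ]
0 rel [ 0.653 -0.092  0.186] [-0.32  0.39  1.37 -0.    1.38 -0.48]
1 lev [0.523 0.185 0.206] None
1 lev2 [0.621 0.2   0.317] None
1 cad [ 0.48 -0.29  0.08] [-1.1  -0.09  2.41  1.3   0.6   1.27]
1 hook [0.609 0.073 0.111] [-0.23 -0.07  2.3   1.21  0.3   1.69]
1 ent [0.547 0.064 0.21 ] [-0.31 -0.51  2.4   0.66  0.57  2.25]
1 ent45 [0.547 0.064 0.26 ] [-0.29 -0.55  2.3   0.48  0.72  2.45]
1 rel [ 0.653 -0.092  0.186] [-0.32  0.39  1.37 -0.    1.38  2.67]
```

Run:
```python
from workcell import bot
from h import *
rv=tool(BOX[2],0); g=bw(grip(.205,147))
bot.goto(g+[0,0,.10],rv)
c=bot.read_camera("wrist"); cv2.imwrite("pics/w1.png",c["pixels"])
for n in("scene","top"): cv2.imwrite(f"pics/{n}1.png",bot.read_camera(n)["pixels"])
I=c["pixels"].copy()
for k,P in {"g106":grip(.205,106),"g176":grip(.205,176)}.items(): print(k,proj(c,bw(P)).round(0))
print(bot.current_clock(),bot.current_ee_pos())
```

```text
g106 [[320. 301.]]
g176 [[320. 201.]]
2.5167 [0.52210189 0.18742581 0.30535258]
```

View pics/w1.png

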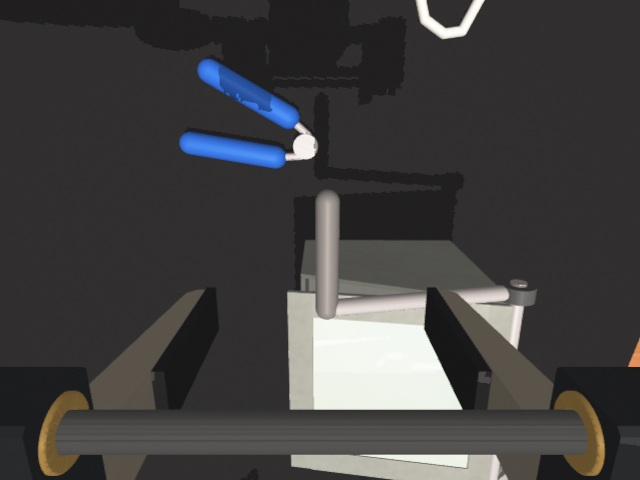

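View pics/scene1.png

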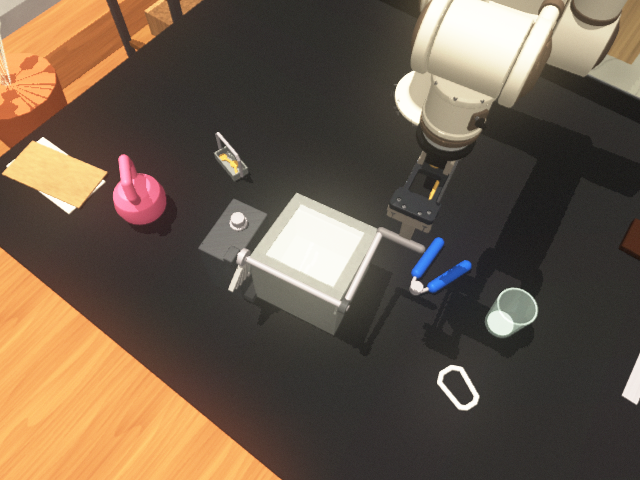

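Run:
```python
from workcell import bot
from h import *
rv=tool(BOX[2],0); D=np.array([0,0,-.019])
def P(a): 
    g=np.array(grip(a,147)); g[0]+=3; return bw(g)+D
bot.set_gripper(0.6)
bot.line_to(P(.205),rv,max_speed=.15)
print(bot.current_contact_force().round(2))
bot.set_gripper(0.0,20); print("open",bot.current_opening(),bot.current_contact_force().round(2))
for a in np.linspace(.205,1.16,11)[1:]:
    bot.line_to(P(a),rv,max_speed=.07); print(round(a,2),bot.current_contact_force().round(1),bot.current_clock())
cv2.imwrite("pics/scene2.png",bot.read_camera("scene")["pixels"])
```

```text
[ 0.11 -0.09 -0.6 ]
open 0.16682142959081248 [ 3.38 -0.11 -1.  ]
0.3 [ 5.2  0.4 -6.5] 5.1917
0.4 [ 2.4 -0.7 -7.6] 5.55
0.49 [-1.1 -1.8 -5. ] 5.9083
0.59 [-5.4 -4.4 -3.4] 6.2667
0.68 [-8.1 -4.5 -0.8] 6.625
0.78 [-10.4  -5.1   2.1] 6.9833
0.87 [-13.4  -5.2   6.2] 7.3417
0.97 [-9.7 -3.   5.5] 7.7
1.06 [-11.5  -3.    8.4] 8.0583
1.16 [-8.2 -2.4  9.5] 8.4167
```

View pics/scene2.png

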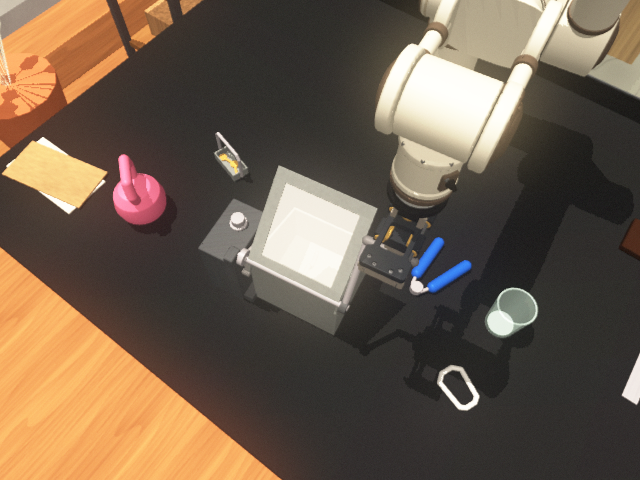

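Run:
```python
from workcell import bot
from h import *
rv=tool(BOX[2],0); D=np.array([0,0,-.019])
def P(a): 
    g=np.array(grip(a,147)); g[0]+=3; return bw(g)+D
for a in (1.2,1.24,1.26,1.28):
    bot.line_to(P(a),rv,max_speed=.05); F=bot.current_contact_force()
    r=Rn.from_euler('z',-BOX[2]).apply(F); ft=r[0]*np.sin(a)+r[2]*np.cos(a)
    print(a,r.round(1),"tang",round(ft,1))
    if ft<-16: break
cv2.imwrite("pics/top3.png",bot.read_camera("top")["pixels"])
for a in (1.22,1.19,1.16):
    bot.line_to(P(a),rv,max_speed=.05); r=Rn.from_euler('z',-BOX[2]).apply(bot.current_contact_force()); print(a,r.round(1),"tang",round(r[0]*np.sin(a)+r[2]*np.cos(a),1))
```

```text
1.2 [-9.2 -0.9  8.7] tang -5.4
1.24 [-8.  -0.4  8.4] tang -4.9
1.26 [-8.4 -0.6  7.9] tang -5.6
1.28 [-7.8 -1.3  7.5] tang -5.3
1.22 [-6.9 -0.2  6.7] tang -4.2
1.19 [-5.7  0.   5.1] tang -3.4
1.16 [-4.5 -0.9  6.5] tang -1.6
```

Run:
```python
from workcell import bot
from h import *
from ov import ov
rv=tool(BOX[2],0); D=np.array([0,0,-.019])
def P(a): 
    g=np.array(grip(a,147)); g[0]+=3; return bw(g)+D
for a in (1.14,1.12):
    bot.line_to(P(a),rv,max_speed=.05); r=Rn.from_euler('z',-BOX[2]).apply(bot.current_contact_force()); print(a,r.round(1),"tang",round(r[0]*np.sin(a)+r[2]*np.cos(a),1))
bot.set_gripper(.35); print(bot.current_contact_force().round(1))
bot.line_to(P(1.14)+[0,0,.08],rv,max_speed=.2)
c=bot.read_camera("top"); ov(c["pixels"],c,BOX,1.15,(205,115,190,150),4,"pics/o5.png")
c=bot.read_camera("scene"); ov(c["pixels"],c,BOX,1.15,(190,150,250,180),3,"pics/o6.png")
print(bot.current_clock())
```

```text
1.14 [-1.2  0.3  6.8] tang 1.8
1.12 [1.5 0.2 6.7] tang 4.3
[ 0.3 -0.5  0.4]
11.9833
```

View pics/o5.png

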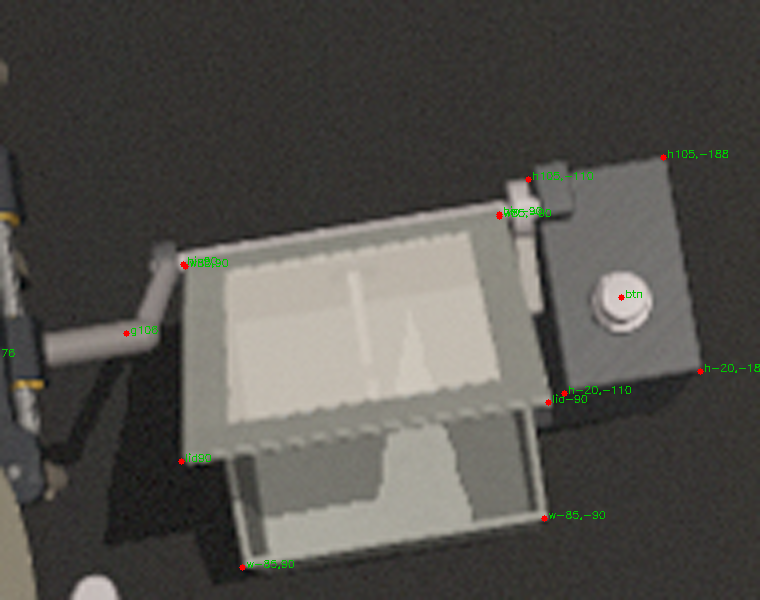

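View pics/o6.png

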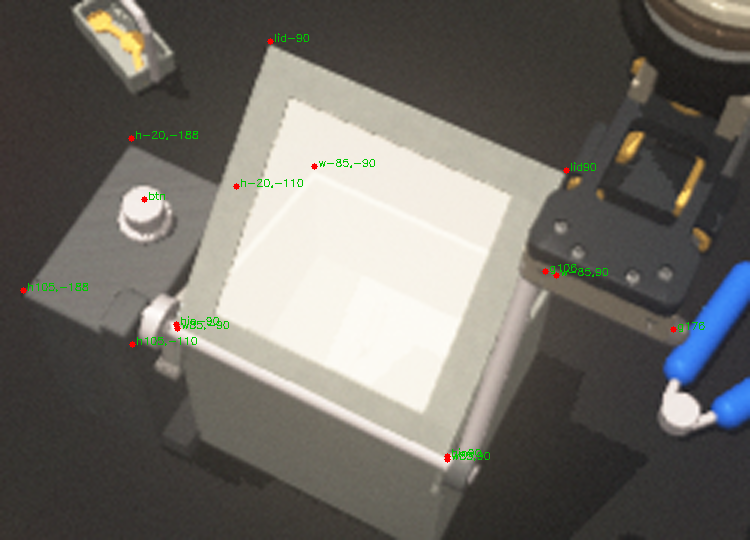

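```bash
cat >> h.py <<'E'
CAD=np.array([.480,-.2862,-.277])
TIP=.011
def tcp_for(bar,yaw,tilt): 
    rv=tool(yaw,tilt); return np.array(bar)+TIP*zax(rv),rv
E
python3 - <<'E'
from workcell import bot
from h import *
for s in(-21,21):
  for t in(42,45,48):
    T=np.radians(t); out=[]
    for nm,(p,rv) in {"cad":tcp_for(place(CAD,[0,s/1e3,.08])[0],CAD[2],T),"cadup":tcp_for(place(CAD,[0,s/1e3,.23])[0],CAD[2],T),"hi":tcp_for(bw((-58,s,260)),BOX[2],T),"ent":tcp_for(bw((-56,s,200)),BOX[2],T),"fr":tcp_for(bw((-46,s,139)),BOX[2],T),"mid":tcp_for(bw((6,s,139)),BOX[2],T),"hook":tcp_for(bw((6,s,111)),BOX[2],T)}.items():
      q=bot.inverse_kinematics(p,rv); print(s,t,nm,None if q is None else np.round(q,2).tolist())
E
```

```text
-21 42 cad [-1.07, -0.04, 2.31, 1.07, 0.57, -1.63]
-21 42 cadup [-1.07, -0.35, 2.22, 0.7, 0.84, -1.15]
-21 42 hi [-0.38, -0.47, 2.24, 0.51, 0.78, -0.8]
-21 42 ent [-0.38, -0.38, 2.31, 0.6, 0.65, -0.91]
-21 42 fr [-0.37, -0.23, 2.33, 0.76, 0.5, -1.1]
-21 42 mid [-0.3, -0.07, 2.19, 0.74, 0.45, -1.04]
-21 42 hook [-0.3, -0.01, 2.2, 0.86, 0.4, -1.16]
-21 45 cad [-1.09, -0.04, 2.34, 1.2, 0.58, -1.78]
-21 45 cadup [-1.09, -0.37, 2.26, 0.78, 0.82, -1.24]
-21 45 hi [-0.4, -0.5, 2.28, 0.58, 0.74, -0.87]
-21 45 ent [-0.4, -0.4, 2.35, 0.7, 0.61, -1.01]
-21 45 fr [-0.38, -0.24, 2.36, 0.91, 0.48, -1.25]
-21 45 mid [-0.31, -0.08, 2.23, 0.91, 0.41, -1.21]
-21 45 hook [-0.31, -0.01, 2.23, 1.06, 0.37, -1.37]
-21 48 cad [-1.12, -0.03, 2.37, 1.33, 0.61, -1.92]
-21 48 cadup [-1.12, -0.39, 2.29, 0.87, 0.81, -1.33]
-21 48 hi [-0.42, -0.53, 2.33, 0.67, 0.71, -0.95]
-21 48 ent [-0.42, -0.43, 2.39, 0.81, 0.59, -1.13]
-21 48 fr [-0.4, -0.25, 2.4, 1.07, 0.46, -1.42]
-21 48 mid [-0.33, -0.08, 2.26, 1.1, 0.39, -1.4]
-21 48 hook [-0.33, -0.01, 2.27, 1.28, 0.37, -1.59]
21 42 cad [-0.98, -0.09, 2.36, 1.07, 0.52, -1
[... 289 characters left out ...]
34, -1.01]
21 45 cad [-1.0, -0.09, 2.39, 1.22, 0.52, -1.73]
21 45 cadup [-1.0, -0.43, 2.3, 0.73, 0.77, -1.13]
21 45 hi [-0.28, -0.52, 2.3, 0.49, 0.69, -0.71]
21 45 ent [-0.28, -0.43, 2.36, 0.6, 0.55, -0.85]
21 45 fr [-0.27, -0.26, 2.38, 0.83, 0.4, -1.09]
21 45 mid [-0.21, -0.09, 2.24, 0.83, 0.35, -1.06]
21 45 hook [-0.21, -0.02, 2.25, 1.0, 0.3, -1.24]
21 48 cad [-1.03, -0.08, 2.42, 1.37, 0.54, -1.89]
21 48 cadup [-1.03, -0.45, 2.34, 0.83, 0.76, -1.22]
21 48 hi [-0.3, -0.55, 2.34, 0.57, 0.65, -0.79]
21 48 ent [-0.3, -0.45, 2.4, 0.72, 0.52, -0.96]
21 48 fr [-0.28, -0.27, 2.41, 1.02, 0.38, -1.29]
21 48 mid [-0.22, -0.1, 2.27, 1.05, 0.32, -1.28]
21 48 hook [-0.22, -0.03, 2.28, 1.27, 0.29, -1.52]
```

Run:
```python
from workcell import bot
from h import *
T=np.radians(46); s=-.021
bot.line_to(bot.current_ee_pos()+[-.16,-.05,.05],None,max_speed=.3)
up,rv=tcp_for(place(CAD,[0,s,.08])[0],CAD[2],T)
pre=up-.09*zax(rv)
bot.goto(pre+[0,0,.08],rv)
bot.line_to(pre,rv,max_speed=.25)
c=bot.read_camera("wrist"); I=c["pixels"]
for P in [(0,-38,80),(0,38,80),(0,-21,80),(20,42,22),(20,-42,22),(-20,42,22),(-20,-42,22)]:
    u=proj(c,place(CAD,np.array(P)/1e3)[0])[0]; cv2.circle(I,tuple(int(v) for v in u),3,(0,255,0),-1)
cv2.imwrite("pics/w4.png",I); cv2.imwrite("pics/scene4.png",bot.read_camera("scene")["pixels"])
print(bot.current_clock(),bot.current_opening())
```

```text
15.0583 0.3463016352666059
```

View pics/w4.png

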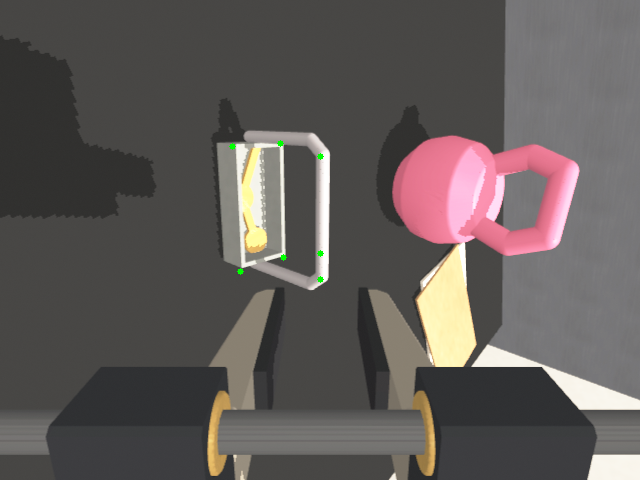

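View pics/scene4.png

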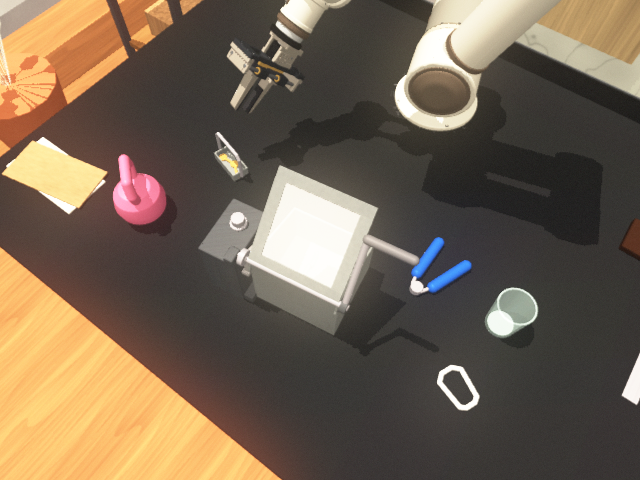

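```bash
sed -i 's/CAD=.*/CAD=np.array([.480,-.2855,-.277])/' h.py
python3 - <<'E'
from workcell import bot
from h import *
T=np.radians(46); s=-.021
p,rv=tcp_for(place(CAD,[0,s,.08])[0],CAD[2],T)
bot.line_to(p,rv,max_speed=.12); print(bot.current_contact_force().round(2))
bot.set_gripper(0,35); print(bot.current_opening(),bot.current_contact_force().round(2))
bot.line_to(p+[0,0,.04],rv,max_speed=.06); bot.hold(.2); print(bot.current_contact_force().round(2),bot.current_ft_torque().round(3))
bot.line_to(p+[0,0,.19],rv,max_speed=.2)
cv2.imwrite("pics/w5.png",bot.read_camera("wrist")["pixels"]); cv2.imwrite("pics/scene5.png",bot.read_camera("scene")["pixels"])
print(bot.current_clock(),bot.current_opening())
E
```

```text
[-0.07  0.05 -0.71]
0.07467973430565643 [-1.38 -0.04  6.73]
[ 0.03 -0.18 -1.21] [0.017 0.676 0.021]
18.4833 0.0730784419974019
```

View pics/w5.png

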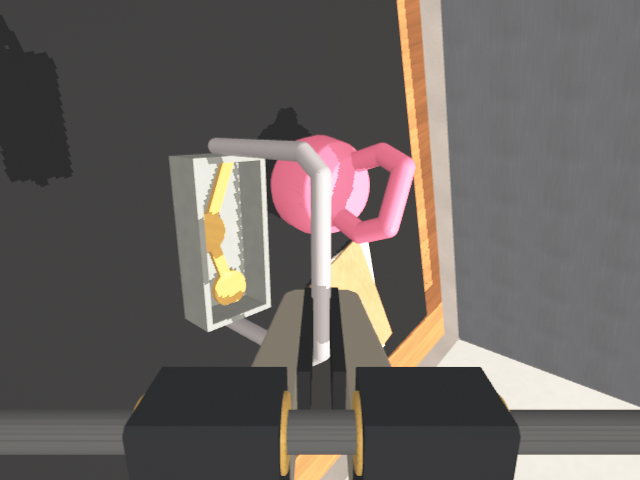

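View pics/scene5.png

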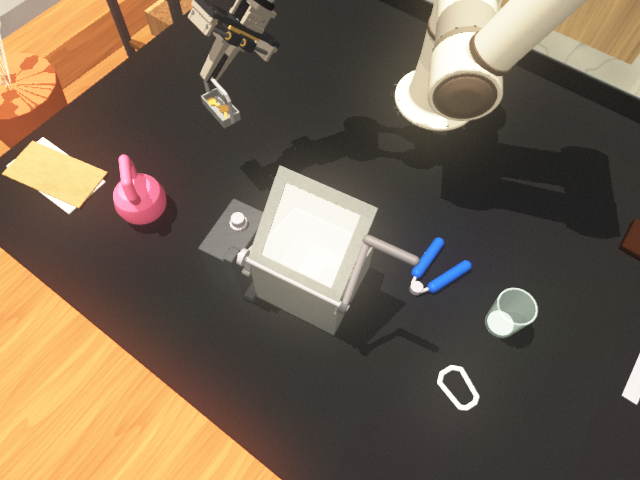

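```bash
cat >> h.py <<'E'
TILT=np.radians(46)
def bar_at(x,z,s=-21,y=0): return tcp_for(bw((x,s+y,z)),BOX[2],TILT)
def cadproj(c,pos,rv,s=-21):
    # expected caddy points given tool pose (upright)
    bar=np.array(pos)-TIP*zax(rv); yw=np.arctan2(zax(rv)[1],zax(rv)[0])
    o=bar-Rn.from_euler('z',yw).apply([0,s/1e3,.08])
    return {P:proj(c,o+Rn.from_euler('z',yw).apply(np.array(P)/1e3))[0] for P in [(0,38,80),(20,42,22),(20,-42,22),(-20,42,22),(-20,-42,22),(0,-38,80)]}
E
python3 - <<'E'
from workcell import bot
from h import *
p,rv=bar_at(-150,245)
bot.goto(p,rv); bot.hold(.1)
pos,r=bot.current_ee_pos(),bot.current_tool_rot(); print((pos-p).round(4))
c=bot.read_camera("wrist"); I=c["pixels"]
for k,u in cadproj(c,pos,r).items(): cv2.circle(I,tuple(int(v) for v in u),3,(0,255,0),-1)
for P in [(6,0,103),(-10,0,121),(81,0,103),(-85,-90,113),(-85,90,113)]:
    u=proj(c,bw(P))[0]; cv2.circle(I,tuple(int(v) for v in u),3,(0,0,255),-1)
cv2.imwrite("pics/w6.png",I)
for n in("top","scene"): cv2.imwrite(f"pics/{n}6.png",bot.read_camera(n)["pixels"])
print(bot.current_clock())
E
```

```text
[ 0.0003 -0.001   0.0003]
19.925
```

View pics/w6.png

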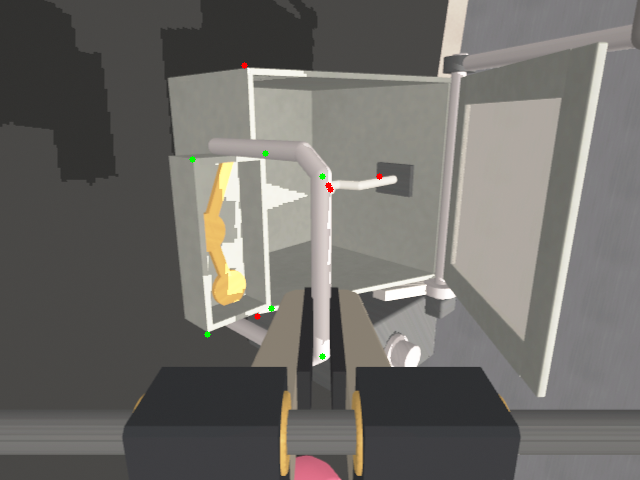

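View pics/top6.png

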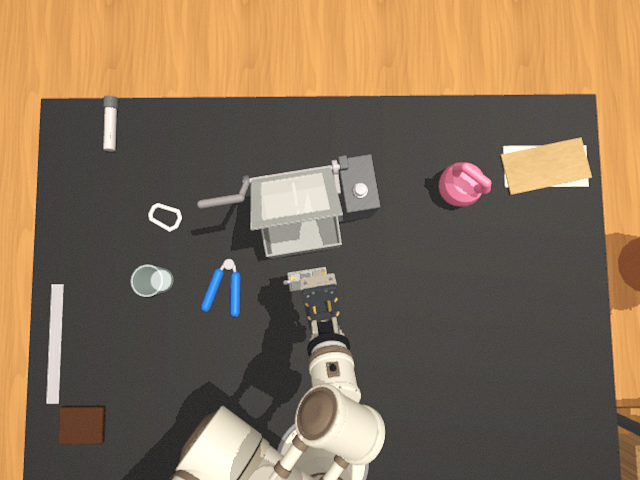

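```bash
sed -i 's/^BOX=.*/BOX=np.array([0.608,0.0495,0.153])/' h.py
python3 - <<'E'
from workcell import bot
from h import *
F=lambda:bot.current_contact_force().round(1).tolist()
for x,z,v in [(-150,225,.15),(-54,213,.15),(-53,165,.1),(-48,140,.08)]:
    p,rv=bar_at(x,z); bot.line_to(p,rv,max_speed=v); print(x,z,F())
c=bot.read_camera("wrist"); cv2.imwrite("pics/w7.png",c["pixels"])
for n in("top","scene"): cv2.imwrite(f"pics/{n}7.png",bot.read_camera(n)["pixels"])
for P in [(6,0,103),(-10,0,121),(81,0,103)]: print(proj(c,bw(P))[0].round())
print(bot.current_clock())
E
```

```text
-150 225 [1.5, 0.1, -2.3]
-54 213 [-0.5, 1.0, -1.8]
-53 165 [-0.4, -0.1, -2.0]
-48 140 [0.3, -0.4, -1.6]
[341. 230.]
[346. 242.]
[415. 209.]
22.25
```

View pics/w7.png

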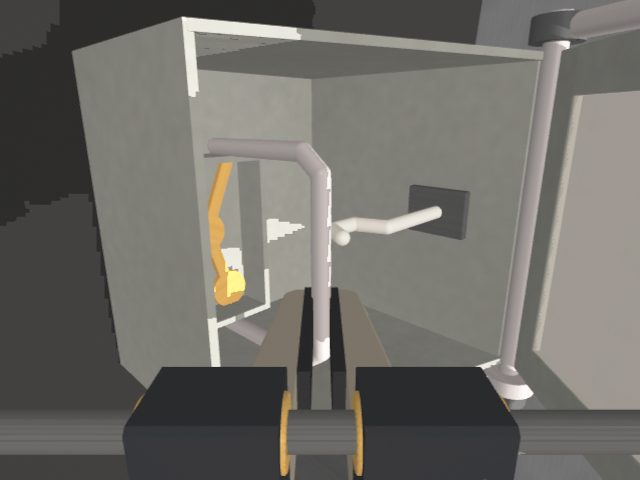

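View pics/scene7.png

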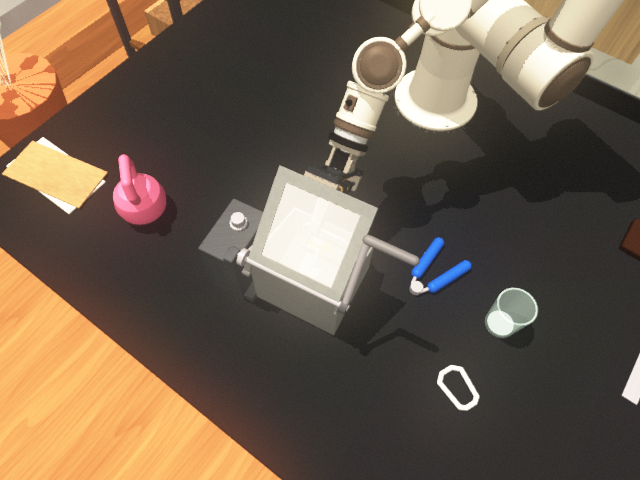

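Run:
```python
from workcell import bot
from h import *
F=lambda:bot.current_contact_force().round(1).tolist()
for x,z,v in [(-20,140,.08),(0,139,.08),(5,138,.06),(5,125,.06),(5,117,.05),(5,114,.03),(5,112,.03),(5,110,.03)]:
    p,rv=bar_at(x,z); bot.line_to(p,rv,max_speed=v); f=F(); print(x,z,f)
    if abs(f[0])>10 or f[2]>4: break
c=bot.read_camera("wrist"); cv2.imwrite("pics/w8.png",c["pixels"])
for n in("top","scene"): cv2.imwrite(f"pics/{n}8.png",bot.read_camera(n)["pixels"])
print(bot.current_clock())
```

```text
-20 140 [-1.1, 0.8, -3.0]
0 139 [-1.7, -1.2, -4.2]
5 138 [-2.4, -1.0, -5.2]
5 125 [0.7, -0.4, -3.0]
5 117 [-0.8, -0.3, -2.3]
5 114 [-0.8, 0.1, -2.3]
5 112 [-0.7, 0.2, -1.6]
5 110 [-2.9, -0.2, 4.7]
24.975
```

View pics/w8.png

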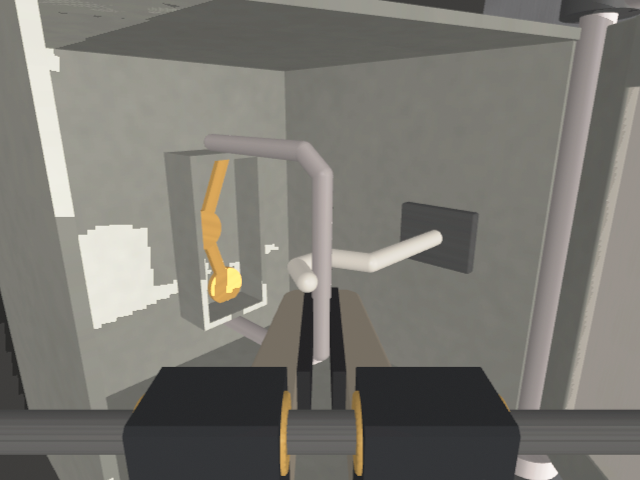

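View pics/top8.png

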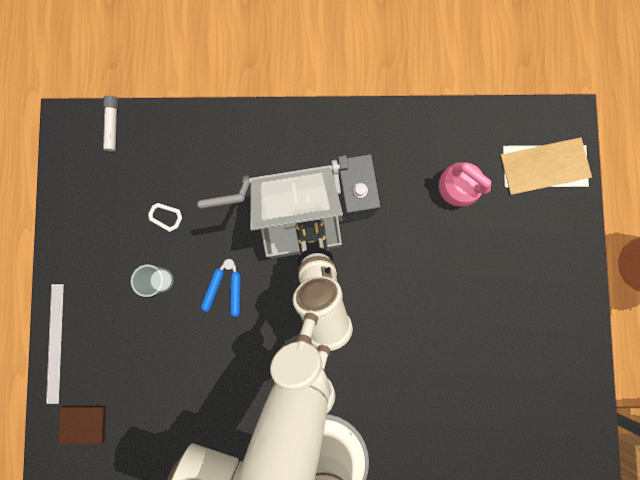

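Run:
```python
from workcell import bot
from h import *
F=lambda:bot.current_contact_force().round(1).tolist()
bot.set_gripper(.3); print(F(),bot.current_opening()); bot.hold(.3); print(F())
rv=bot.current_tool_rot(); p=bot.current_ee_pos()
bot.line_to(p-.045*zax(rv),rv,max_speed=.08); print(F())
cv2.imwrite("pics/w9.png",bot.read_camera("wrist")["pixels"])
bot.hold(.4)
bot.line_to(p-.13*zax(rv),rv,max_speed=.15); print(F())
cv2.imwrite("pics/w10.png",bot.read_camera("wrist")["pixels"])
print(bot.current_clock())
```

```text
[-0.4, -0.3, 0.0] 0.3040506935616086
[-0.3, 0.2, 0.1]
[-0.1, 0.4, 0.1]
[-0.2, 0.0, 0.3]
27.6917
```

View pics/w9.png

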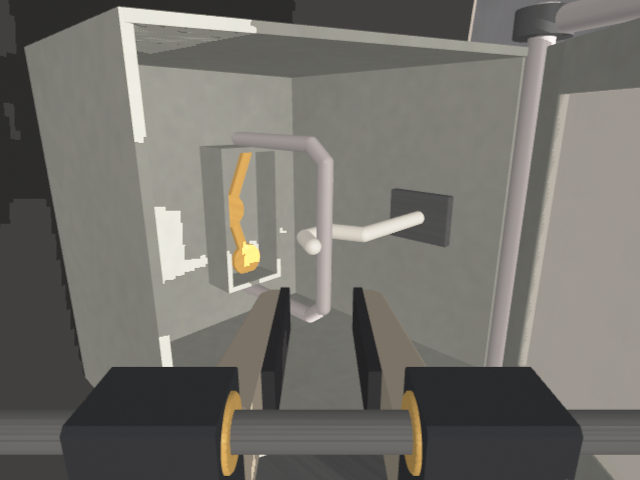

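View pics/w10.png

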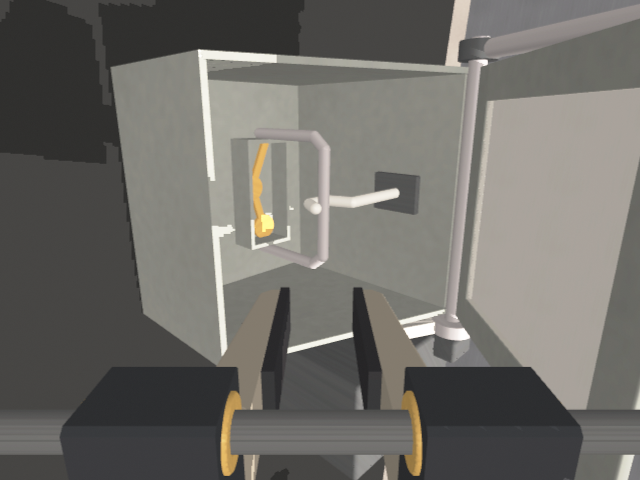

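Run:
```python
from workcell import bot
from h import *
F=lambda:bot.current_contact_force().round(1).tolist()
p=bot.current_ee_pos()
bot.line_to(p+[-.05,-.03,.16],None,max_speed=.25)
rv=tool(BOX[2],0)
bot.goto(bw((-60,-150,330)),rv)
bot.set_gripper(0,10)
bot.line_to(bw((25,-148,300)),rv,max_speed=.2)
bot.line_to(bw((25,-148,200)),rv,max_speed=.15)
c=bot.read_camera("top"); cv2.imwrite("pics/top11.png",c["pixels"][115:275,180:400].repeat(3,0).repeat(3,1))
cv2.imwrite("pics/w11.png",bot.read_camera("wrist")["pixels"])
print(bot.current_ee_pos(),bw((25,-148,200)),F(),bot.current_clock())
```

```text
[ 0.65617302 -0.0933164   0.20202492] [ 0.65526372 -0.09296102  0.2       ] [-1.1, 0.7, 0.7] 31.6917
```

View pics/top11.png

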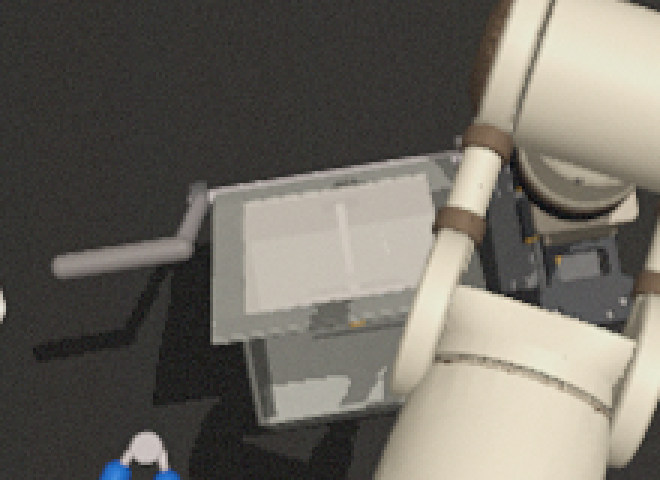

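View pics/w11.png

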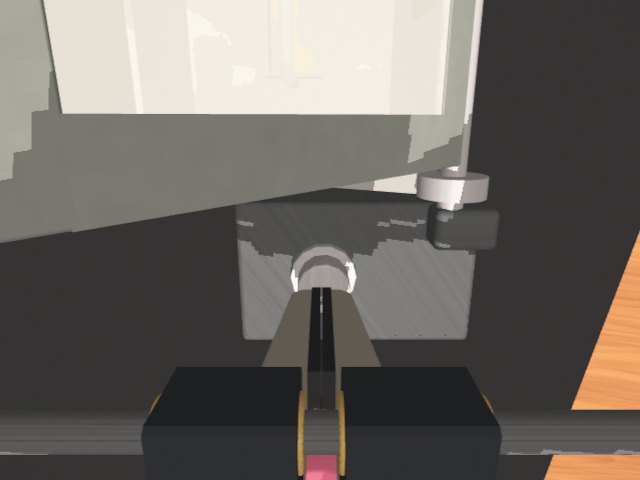

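Run:
```python
from workcell import bot
from h import *
F=lambda:bot.current_contact_force().round(1).tolist()
c=bot.read_camera("wrist"); print(proj(c,[bw((25,-148,z)) for z in (166,186)]).round())
rv=tool(BOX[2],0)
for z in (190,186,182,179,177,175.5,174):
    bot.line_to(bw((25,-148,z)),rv,max_speed=.06); f=F(); print(z,f,bot.current_ee_pos()[2].round(4))
    if f[2]>30: break
for i in range(3):
    bot.hold(.6); print(F(),bot.current_clock()); cv2.imwrite(f"pics/s12_{i}.png",bot.read_camera("scene")["pixels"][140:320,190:440].repeat(3,0).repeat(3,1))
```

```text
[[318. 277.]
 [317. 293.]]
190 [0.3, -1.1, 0.3] 0.1891
186 [-1.3, -0.2, 2.5] 0.1864
182 [-0.6, -1.7, 3.4] 0.1825
179 [-0.8, 0.2, 4.9] 0.1795
177 [-0.7, -0.5, 5.4] 0.1776
175.5 [-1.9, -0.2, 7.1] 0.1762
174 [-4.1, -0.7, 11.1] 0.1759
[-3.6, 0.0, 10.2] 34.1583
[-3.6, -0.1, 10.8] 34.8083
[-4.5, 0.5, 10.1] 35.4583
```

View pics/s12_2.png

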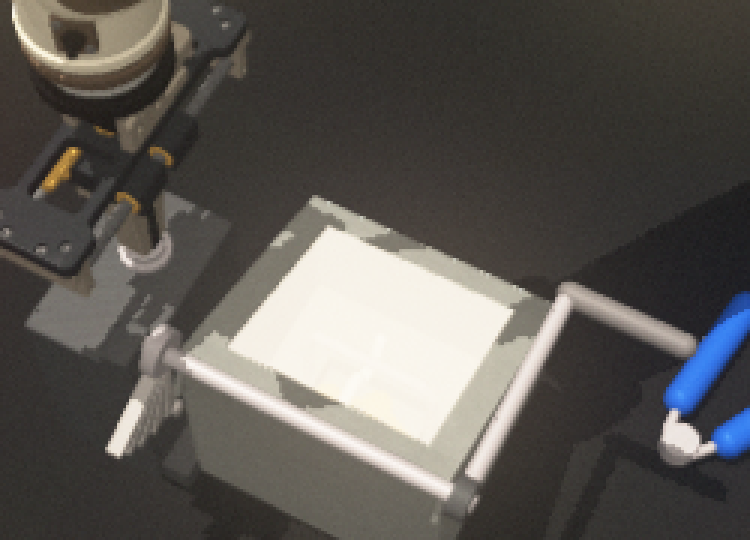

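Run:
```python
from workcell import bot
from ov import *
bot.hold(1.0)
p=bot.current_ee_pos(); bot.line_to(p+[0,0,.15],None,max_speed=.12)
bot.line_to(bot.current_ee_pos()+[-.12,-.12,.05],None,max_speed=.25)
bot.goto([.3,-.35,.35],tool(-.8,0)); bot.hold(.5)
c=bot.read_camera("top"); ov(c["pixels"],c,BOX,0,(205,135,190,140),4,"pics/o13.png")
cv2.imwrite("pics/top13.png",c["pixels"])
c=bot.read_camera("scene"); ov(c["pixels"],c,BOX,0,(190,180,250,150),3,"pics/o14.png")
print(bot.current_clock(),bot.current_contact_force().round(2))
```

```text
40.4417 [-0.11  0.65 -0.08]
```

View pics/o13.png

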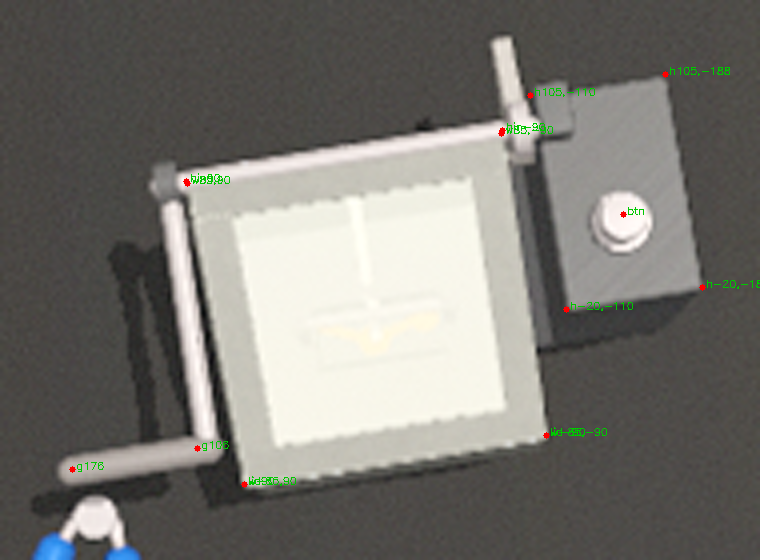

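View pics/o14.png

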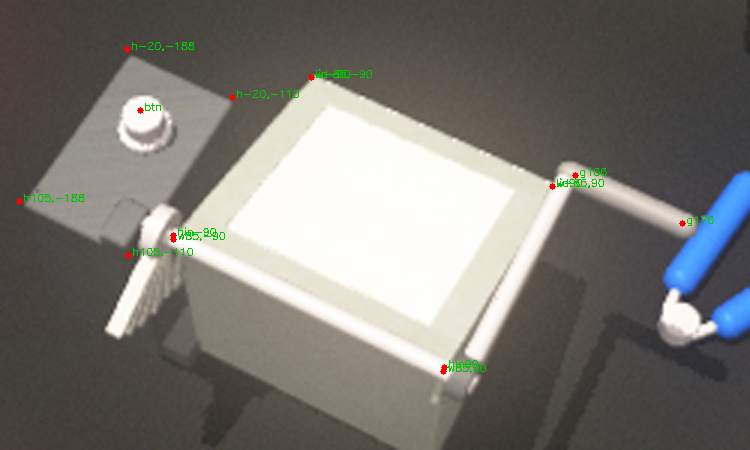

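View pics/top13.png

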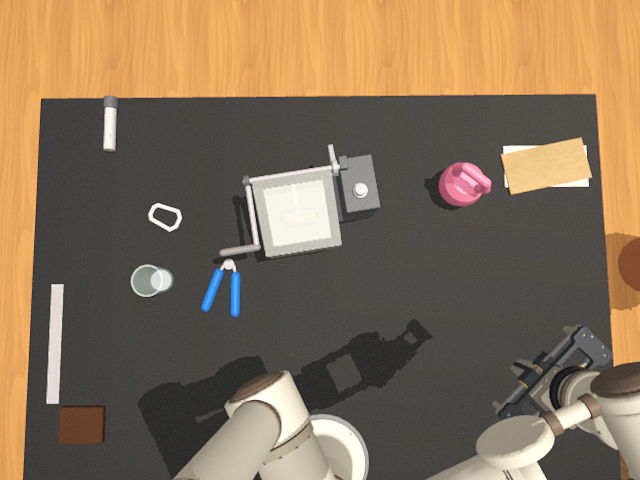

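```bash
python3 -c "
from workcell import bot
bot.job_done(); print(bot.current_clock())"
```

```text
the job is handed in; nothing more can be done
the job is handed in; nothing more can be done
```

I lifted the lid to its last notch, hung the caddy on the hook, held the release button until the lid had shut, and handed the job in. The clock read 40.4 s at my last check before hand-in, against the 72 s limit. The hand-in reports no verdict, so what follows rests on my own checks.

- **Lid:** It was already up in the first notch (about 0.205 rad) at the start. I gripped the lever and followed its arc through the remaining notches. When I let go, the lid stayed up at about 1.15 rad.
- **Caddy:** I carried it upright by one side of its handle, with the tool tilted 46°, just over the 25 to 45° you gave. No unwanted contact showed. After I let go, the wrist pictures showed the bar in the hook behind the upturned tip, with both keys in the tray.
- **Release:** I pressed with 10–11 N for about 3 s. The commanded depth stopped short by about 1.5 to 2 mm, so the button was at its end stop. A picture showed the lid down before I lifted off.

In the last pictures the lid edges and lever match the shut model to about 1–2 px. The button is up, and the caddy is visible through the window, centred under the hook. The kettlebell, tumbler, grip trainer and carabiner look unmoved, and the arm is clear.

The cameras disagreed by 3–5 mm on where the box stands. I nudged the estimate by about 2 mm, which is well within the tolerances. I did not measure the hanging caddy's exact offset or tilt; I judged those from the pictures.

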